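Press the paddle that lets out the gold sweet

ROBOT

A 6-joint arm with a two-finger parallel gripper is mounted at the origin on the work surface. World frame = base frame: x ahead of the robot, y to its left, z up, the work surface at z = 0. Lengths are in m, angles in rad, forces in N, time in s.
With the tool pointing down it reaches from about 0.25 to 0.725 m from the base axis. Payload 9.7 kg.
Tool frame: the origin (TCP) lies at the very end of the fingers, on their centre line; the grasp point (between the pads) lies 19 mm behind it; z points along the fingers, y is the line along which they close (so a half turn about z gives the same grasp; the last joint's range is limited). The gripper opens to 85 mm and grips with 20 to 120 N. Pads are 22 mm wide; open, the fingers measure 114 mm over their backs; the gripper's body (76 mm by 85 mm) begins 54 mm behind the grasp point. The pads swing forward as they close: fully open they stand 13 mm farther back than shut.
Start: joints at [1.325, 0.087, 0.176, 1.66, 0, 1.571], TCP at [0.134, 0.533, 0.231] pointing down, gripper open.
Joint ranges: [-3.13, 3.13], [-0.85, 1.81], [-1.15, 1.24], [-2.2, 2.28], [-1.44, 1.52], [-3.14, 3.14]. Speed limits (rad/s): [2.22, 2.22, 2.57, 3.14, 3.14, 3.14].

INTERFACE

Orientations are given as a unit quaternion [x, y, z, w].
In Python, from rig import env gives the robot as it stands. The module is installed in compiled form; this text tells all that it offers.
- The arm moves only by the tool drive_tool, never from a script. Its argument "series" is one flat list of numbers, 7 for each row, row after row: the shift along the tool's x, y, z in m, then the turn, a rotation vector about the tool's x, y, z in rad, then the opening, from 0 (shut) to 1 (fully open). In form: [dx, dy, dz, ax, ay, az, grip, dx, dy, dz, ax, ay, az, grip, ...]. A call has 1 to 5 rows; each row is the pose to reach, as a shift and turn from the pose commanded when the call began, along the tool's axes at that moment; what a row does not reach only later rows make up. A row lasts 1/8 s, in which the tool goes at most 62.5 mm and 10.7 degrees, less where a joint would pass 70% of its speed; a pose out of reach is approached as far as the arm can. A call with a gripper value outside its range is refused whole. The fingers move at their own pace and stop on an object; "newtons" is the grip in N (left out, the last holds). Time passes only in rows, so rows that repeat a pose let the fingers close. It gives the time, the measured TCP pose, the force, the opening and the grip force at its end, in the units of the state.
- env.sense(): the state, without advancing time (a new reading comes with each control period).
- env.get_image(name): name is "scene" or "top" or "wrist"; returns (picture, depth): 384x512x3 uint8, red, green, blue; 384x512 float32, m along the optical axis (not along the pixel's ray), 0 where there is no reading.
- env.camera_model(name): a dict with "camera_matrix" (3x3 intrinsics, pixels), "R" (3x3) and "t" (3): a world point X has camera coordinates R X + t; the wrist camera has in their place "T_tool_cam" (4x4, takes a point from camera to tool coordinates, whose origin is the TCP and whose axes are the flange's). Camera axes: x right, y down, z forward; pixel columns grow to the right and rows downward; lengths in m; the calibration is good to about 2 mm. A picture is of the moment at which its call begins: read the wrist's pose just before it. camera_model takes no time and is no camera call.
- env.sign_off(): hands the job in; it is judged then, once.
The state is a dict: "time_s": time; "qpos": joint angles; "joint_velocities": joint speeds; "effort": joint torques, N m; "tcp_pos": TCP position; "orientation": TCP orientation; "ft_force": force on the tool from outside, world axes, zero at the start; "ft_torque": the same for the moment, N m; "grip_width": finger opening in m; "grip_force": force on a finger pad.
Only numpy, scipy, OpenCV 4.12 (cv2) and the standard library are available. Lean on these libraries where they do the work, as an engineer would, in place of code of your own. Each camera call takes 0.05 s, during which the arm holds its last target. There are 200 camera calls.

TASK

Let the gold chocolate ball out of the sweet dispenser: with the fingertips press down the red paddle of the lane that holds it, all the way, keep it down until the ball has rolled into the tray end of its lane, then let go so that the gate falls shut. Leave the blue ball shut in behind its own gate, do not touch or lift either ball, and do not disturb the menorah, wooden dreidel, saucer or tin box standing around.

Things in the scene. Friction and masses are not known exactly. Their poses are not given: they have to be found in the camera images.
- dispenser: wooden sweet dispenser fixed to the sill, 310 (x) x 170 (y) x 100 mm, base board 12 mm. Origin under its middle; +x runs down the lanes, away from the robot; yaw within 0.4 rad. Two open lanes at y = +40 (left), -40 mm (right), 40 mm wide, walls 22 mm, fall from x = -30 to the end wall at 147 mm; the last 60 mm is the tray end (a ball rests there at x = 128, z = 40). Pivot rod for both levers at x = -50, 90 mm up, on three posts
- left_lever (a joint): left rocking lever, one rigid piece: red paddle on the robot side of the pivot rod, hanging gate plate on the far side. Rad: 0 = at rest, gate shut; grows as the paddle is pressed, to the stop at 0.42 = gate fully up. A ball passes from about 0.28. A spring shuts it when let go; pressing mid-paddle takes 2.5 N at first, 4 N fully down
- right_lever (a joint): right rocking lever, one rigid piece: red paddle on the robot side of the pivot rod, hanging gate plate on the far side. Rad: 0 = at rest, gate shut; grows as the paddle is pressed, to the stop at 0.42 = gate fully up. A ball passes from about 0.28. A spring shuts it when let go; pressing mid-paddle takes 2.5 N at first, 4 N fully down
- left_paddle (a point): centre of the flat top of the left lever's red paddle (40 x 42 mm, 8 mm thick), on the robot side; free above. At rest level, at (-123, 40, 94) mm in the dispenser's frame. Fully pressed it is 30 mm lower and slopes 0.42 rad, robot-side edge lowest; only the base board lies below
- right_paddle (a point): centre of the flat top of the right lever's red paddle (40 x 42 mm, 8 mm thick), on the robot side; free above. At rest level, at (-123, -40, 94) mm in the dispenser's frame. Fully pressed it is 30 mm lower and slopes 0.42 rad, robot-side edge lowest; only the base board lies below
- left_gate (a point): fixed point where the centre of a ball lies while it waits behind the left gate: (15, 40, 56) mm in the dispenser's frame
- right_gate (a point): fixed point where the centre of a ball lies while it waits behind the right gate: (15, -40, 56) mm in the dispenser's frame
- gold_ball: gold foil-wrapped chocolate ball, 36 mm in diameter, about 25 g, loose; origin at its centre; it starts waiting behind one of the two gates (which one varies) and rolls down the lane by itself, within about 1.5 s, once that gate is raised
- blue_ball: blue foil-wrapped chocolate ball, 36 mm in diameter, about 25 g, loose; origin at its centre; it starts waiting behind one of the two gates (which one varies) and rolls down the lane by itself, within about 1.5 s, once that gate is raised
- menorah: slim brushed steel menorah, loose, 0.7 kg, 200 mm wide (its y), foot 60 x 100 mm, 173 mm high; origin under its foot. Stands on the sill to the left (+y) of the dispenser, some 220 mm from its middle. Leave it alone
- wood_dreidel: small wooden dreidel lying on its side, loose, 30 g, 64 mm long (its x), 28 mm square; origin under the middle of its square body. Lies left of the dispenser, near the left paddle. Leave it alone
- saucer: grey stoneware saucer, loose, 120 mm across, 18 mm high; origin under its middle. Right (-y) of the dispenser, near the right paddle. Leave it alone
- tin_box: blue tin box with a bare metal lid, loose, 73 x 103 mm, 58 mm high; origin under its middle. Right (-y) of the dispenser, beside the tray ends. Leave it alone
There are look-alikes about, which are no part of the job. What is meant by the gold_ball is not pink or turquoise, and is the smaller of those in its own colour.

How it is judged:
By the outcome, as a careful person would: the job done as asked, in the order asked, and still so for the second after the job is handed in, with the robot touching nothing.
It also fails if it takes over 35 s, if anything falls off the work surface, if the arm or the gripper's body presses on something with over 40 N, if the wrist force passes 120 N, or if a joint passes its speed limit or range.

## Working session

There is one attempt and no reset: what is moved stays moved. The work goes in short steps, Python scripts to look and compute and a tool call to move; the robot and the scene stay as the last step left them, time stands still between calls to the robot, and variables do not carry over. Pictures are saved under pics/ and viewed, at most 10 in all, crops included, and the job is handed in when it is done.

Besides the shell and the picture viewer there is one more tool, called in YAML: its name, and indented under it one key for each argument. drive_tool: Moves the arm, as the interface text tells. Its arguments: {"type":"object","properties":{"series":{"type":"array"},"newtons":{"type":"number"}},"required":["series"]}

```bash
mkdir -p pics
python3 - <<'E'
from rig import env
import cv2, numpy as np
for n in("scene","top"):
    p,d=env.get_image(n); cv2.imwrite(f"pics/{n}0.png",p[:,:,::-1]); np.savez(f"{n}0.npz",p=p,d=d)
    m=env.camera_model(n); print(n,{k:np.round(v,4).tolist() for k,v in m.items()})
s=env.sense(); print(s)
E
```

```text
scene {'camera_matrix': [[385.4582, 0.0, 256.7648], [0.0, 385.4582, 193.0683], [0.0, 0.0, 1.0]], 'R': [[-0.6748, 0.738, 0.0011], [0.4262, 0.3909, -0.8158], [-0.6025, -0.55, -0.5783]], 't': [0.3804, -0.2037, 1.3987]}
top {'camera_matrix': [[362.4181, 0.0, 258.641], [0.0, 362.4181, 190.376], [0.0, 0.0, 1.0]], 'R': [[0.0226, -0.9997, 0.0018], [-0.9955, -0.0227, -0.092], [0.092, 0.0003, -0.9958]], 't': [0.0313, 0.6562, 0.7863]}
{'time_s': 0.1, 'qpos': array([1.32500349e+00, 8.74319613e-02, 1.75178387e-01, 1.65980153e+00,
       5.68781088e-05, 1.57077185e+00]), 'joint_velocities': array([-0.00057566, -0.00106632,  0.00070636,  0.00035676, -0.00033259,
        0.00085918]), 'effort': array([-6.38098954e-04, -5.21562195e+01,  4.65652871e+01,  1.61666778e-02,
       -2.19455114e-05,  1.52772702e-05]), 'tcp_pos': array([0.13376056, 0.5332635 , 0.23062123]), 'orientation': array([ 1.22575137e-01,  9.92459036e-01, -6.21154276e-04, -1.05387230e-04]), 'ft_force': array([-0.16938548,  0.57297473,  0.13334846]), 'ft_torque': array([0.04078903, 0.0106583 , 0.04942921]), 'grip_force': 0.0, 'grip_width': 0.08550007002969792}
```

View pics/scene0.png

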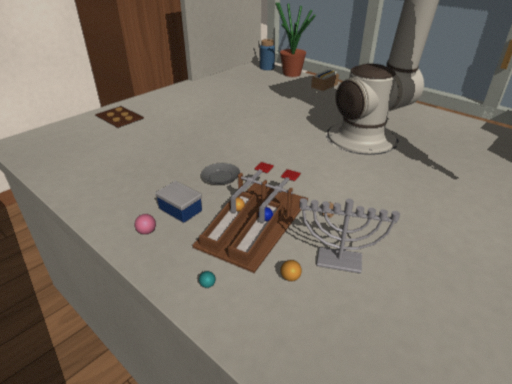

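View pics/top0.png

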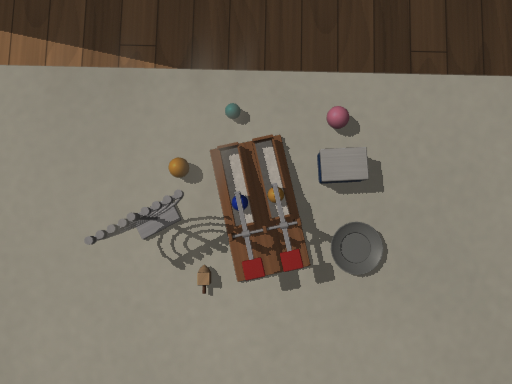

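Candidates, top view:
- Small gold ball in the right lane, (275,195).
- Larger orange-gold ball loose on the sill, (178,167).
- Pink ball, (338,117).
- Turquoise ball, (232,111).
- Blue ball in the left lane, (240,202).

By the description I choose (275,195), so the paddle to press is the right one at (291,260). I'll measure it and check it in a close crop.

```bash
cat > h.py <<'E'
import numpy as np, cv2
from rig import env
def ray(n,uv,z):
    m=env.camera_model(n);K,R,t=[np.array(m[k]) for k in("camera_matrix","R","t")]
    c=-R.T@t; d=R.T@np.linalg.inv(K)@np.array([*uv,1.]); return c+d*(z-c[2])/d[2]
def blobs(p,kind,amin=40):
    h=cv2.cvtColor(p,cv2.COLOR_RGB2HSV)
    H,S,V=[h[...,i].astype(int) for i in range(3)]
    k={'red':((H<5)|(H>174))&(S>190)&(V>70),'gold':(H>10)&(H<25)&(S>190)&(V>110),'blue':(H>112)&(H<128)&(S>190)}[kind]
    n,l,st,c=cv2.connectedComponentsWithStats(k.astype(np.uint8))
    return [(c[i],st[i,4],cv2.minAreaRect(np.argwhere(l==i)[:,::-1].astype(np.float32))) for i in range(1,n) if st[i,4]>=amin]
E
python3 - <<'E'
from h import *
for n in("top","scene"):
    f=np.load(n+"0.npz")
    for k,z in(('red',.094),('gold',.056),('blue',.056)):
        for c,a,r in blobs(f['p'],k): print(n,k,c.round(1),a,ray(n,c,z).round(4),"rect",np.round(r[1],1),round(r[2],1),"depth",f['d'][int(c[1]),int(c[0])].round(3))
p=np.load("top0.npz")['p'][120:300,150:330,::-1]
q=np.load("scene0.npz")['p'][140:290,180:330,::-1]
cv2.imwrite("pics/crop.png",np.hstack([cv2.resize(p,(400,400)),cv2.resize(q,(400,400))]))
E
```

```text
scene red [264.3 167.1] 70 [ 0.5109 -0.0205  0.094 ] rect [12.8  7. ] 20.6 depth 1.046
scene red [290.6 174.3] 78 [0.4915 0.0549 0.094 ] rect [14.3  6.5] 14.0 depth 1.023
scene blue [268.1 213.6] 55 [0.6207 0.0897 0.056 ] rect [11.  5.] 90.0 depth 0.928
```

View pics/crop.png

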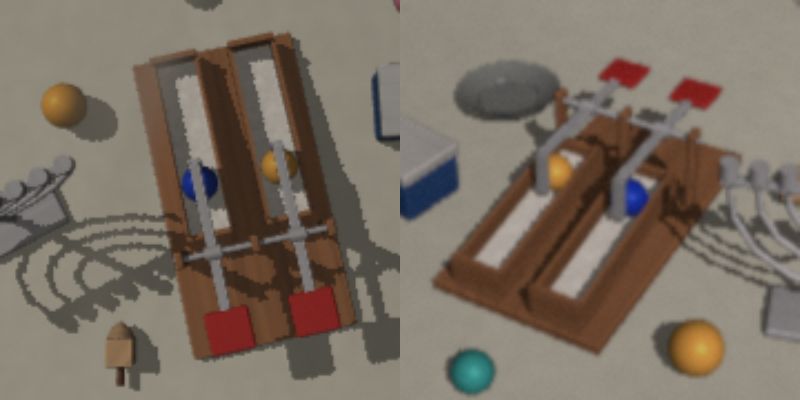

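The crop shows the small gold ball in the right lane, at (280,165) of the left half, and the blue ball in the left lane at (200,183). The right paddle is at (315,312) of the same half. I'll loosen the colour mask to locate it in the top view.

```bash
sed -i "s/(S>190)&(V>70)/(S>140)\&(V>60)/; s/(S>190)&(V>110)/(S>140)\&(V>90)/; s/(H<128)&(S>190)/(H<128)\&(S>140)/" h.py
python3 - <<'E'
from h import *
from scipy.spatial.transform import Rotation as Ro
P={}
for n in("top","scene"):
    f=np.load(n+"0.npz")
    for k,z in(('red',.094),('gold',.056),('blue',.056)):
        for c,a,r in blobs(f['p'],k):
            w=ray(n,c,z); P.setdefault((n,k),[]).append(w)
            print(n,k,c.round(1),a,w.round(4),"rect",np.round(r[1],1),round(r[2],1))
r=sorted(np.array(P["top","red"]),key=lambda w:w[1]); v=r[-1]-r[0]; print("sep",np.linalg.norm(v),"yaw",np.arctan2(-v[0],v[1]))
s=env.sense(); print(s["tcp_pos"],Ro.from_quat(s["orientation"]).as_matrix().round(3).tolist())
E
```

```text
top red [291. 260.] 389 [ 0.5084 -0.023   0.094 ] rect [19.5 20.2] 77.5
top red [253.  268.5] 386 [0.4894 0.0541 0.094 ] rect [19.2 20.1] 77.5
top gold [175.8 166. ] 197 [0.7025 0.2292 0.056 ] rect [17. 13.] 90.0
top gold [271.  194.8] 70 [0.6438 0.0191 0.056 ] rect [13.  6.] 90.0
top gold [239.7 253.6] 113 [0.5158 0.0839 0.056 ] rect [27.6 13.5] 79.1
top blue [243.9 201.1] 59 [0.6288 0.0777 0.056 ] rect [13.3  5.3] 78.7
top blue [234.3 203.3] 47 [0.6236 0.0986 0.056 ] rect [12.4  4.4] 77.5
scene red [264. 167.] 108 [ 0.511  -0.0216  0.094 ] rect [15.8  8.4] 15.9
scene red [290.7 174.5] 116 [0.4917 0.0555 0.094 ] rect [16.1  8.7] 15.9
scene gold [145.8  43.2] 2948 [-0.1007 -1.4822  0.056 ] rect [95.6 50.3] 81.9
scene gold [176.1   5. ] 50 [-0.9884 -2.3412  0.056 ] rect [10.6  5.4] 81.9
scene gold [126.2 115.5] 51 [ 0.5362 -0.6746  0.056 ] rect [11.3  5.7] 45.0
scene gold [255.9 188.6] 60 [ 0.5616 -0.005   0.056 ] rect [12.3  7.9] 18.4
scene gold [  6.6 197.8] 125 [ 1.0276 -0.4511  0.056 ] rect [12.4 12.6] 68.2
scene gold [289.3 203.1] 286 [0.5522 0.1012 0.056 ] rect [23.7 22.2] 9.5
scene gold [240.1 204.6] 109 [0.6409 0.0136 0.056 ] rect [13.  11.3] 35.5
scene gold [240.9 234.2] 96 [0.7198 0.0935 0.056 ] rect [ 8.2 43.4] 36.9
scene gold [249.3 246.3] 798 [0.736  0.1351 0.056 ] rect [78.  52.4] 21.8
scene gold [291.  270.2] 311 [0.7298 0.247  0.056 ] rect [20. 18.] 90.0
scene blue [267.8 213.8] 79 [0.6218 0.0897 0.056 ] rect [12.  7.] 90.0
sep 0.07938998759435065 yaw 0.24115473265055723
[0.13376056 0.5332635  0.23062123] [[-0.97, 0.243, -0.0], [0.243, 0.97, -0.001], [0.0, -0.001, -1.0]]
```

drive_tool:
  series: [-0.49,-0.453,0,0,0,1.084,0,-0.49,-0.453,0,0,0,1.084,0,-0.49,-0.453,0,0,0,1.084,0,-0.49,-0.453,0,0,0,1.084,0,-0.49,-0.453,0,0,0,1.084,0]
  newtons: 20

```text
time_s: 0.72
tcp_pos: [0.3054, 0.2701, 0.2311]
orientation: [0.56, 0.828, 0.0, 0.0]
ft_force: [0.9, 1.6, 0.0]
grip_width: 0.0
grip_force: 0.0
```

```bash
cat >> h.py <<'E'
from scipy.spatial.transform import Rotation as Ro
def togo(p,yaw):  # shift and turn in tool axes, tool down, tool y at world angle yaw
    s=env.sense(); R=Ro.from_quat(s["orientation"])
    y=np.array([np.cos(yaw),np.sin(yaw),0]); z=np.array([0,0,-1.]); T=Ro.from_matrix(np.c_[np.cross(y,z),y,z])
    print("t",s["time_s"],s["tcp_pos"].round(4),"F",s["ft_force"].round(2),"q",s["qpos"].round(2),"w",round(s["grip_width"],4))
    print("shift",R.inv().apply(np.array(p)-s["tcp_pos"]).round(4),"turn",(R.inv()*T).as_rotvec().round(3))
E
python3 -c "
from h import *
togo([.499,-.025,.16],.241)"
```

```text
t 0.725 [0.3054 0.2701 0.2311] F [0.9  1.61 0.02] q [ 0.72 -0.25 -0.14  1.68 -0.    1.91] w 0.0
shift [-0.346   0.0697  0.0711] turn [ 0.    -0.     0.141]
```

drive_tool:
  series: [-0.346,0.07,0.07,0,0,0.141,0,-0.346,0.07,0.07,0,0,0.141,0,-0.346,0.07,0.07,0,0,0.141,0,-0.346,0.07,0.07,0,0,0.141,0,-0.346,0.07,0.07,0,0,0.141,0]

```text
time_s: 1.35
tcp_pos: [0.4753, 0.0146, 0.17]
orientation: [0.615, 0.789, 0.0, 0.0]
ft_force: [0.4, 0.1, 0.8]
grip_width: -0.0
grip_force: 0.0
```

```bash
python3 -c "
from h import *
togo([.499,-.025,.13],.241)"
```

```text
t 1.35 [0.4753 0.0146 0.17  ] F [0.37 0.07 0.78] q [ 0.03 -0.11 -0.13  1.54  0.    1.36] w -0.0
shift [-0.0442  0.0133  0.04  ] turn [ 0.    -0.     0.005]
```

drive_tool:
  series: [-0.044,0.013,0.04,0,0,0.005,0,-0.044,0.013,0.04,0,0,0.005,0,-0.044,0.013,0.04,0,0,0.005,0,-0.044,0.013,0.04,0,0,0.005,0]

```text
time_s: 1.85
tcp_pos: [0.4981, -0.0219, 0.1317]
orientation: [0.616, 0.788, 0.001, 0.001]
ft_force: [-0.1, 0.5, 0.2]
grip_width: -0.0002
grip_force: 0.0
```

Run:
```python
from h import *
togo([.499,-.025,.097],.241)
s=env.sense(); R=Ro.from_quat(s["orientation"])
p,d=env.get_image("wrist"); m=env.camera_model("wrist"); T=np.array(m["T_tool_cam"]);K=np.array(m["camera_matrix"])
for c,a,r in blobs(p,"red",200):
    v=R.apply(T[:3,:3]@np.linalg.inv(K)@[*c,1]); o=s["tcp_pos"]+R.apply(T[:3,3]); w=o+v*(.094-o[2])/v[2]
    print(c.round(),a,w.round(4),np.round(r[1]),r[2])
q=env.get_image("top")[0][120:300,190:370]
cv2.imwrite("pics/near.png",np.hstack([cv2.resize(p,(512,384)),cv2.resize(q,(288,384))])[:,:,::-1])
```

```text
t 1.85 [ 0.4981 -0.0219  0.1317] F [-0.14  0.46  0.19] q [-0.04 -0.05 -0.16  1.46  0.    1.28] w -0.0002
shift [-0.0032  0.0001  0.0347] turn [0.002 0.    0.002]
[272. 101.] 4821 [0.4883 0.0536 0.094 ] [67. 73.] 0.0
[272. 221.] 2647 [ 0.5077 -0.0187  0.094 ] [59. 57.] 1.5911402702331543
```

View pics/near.png

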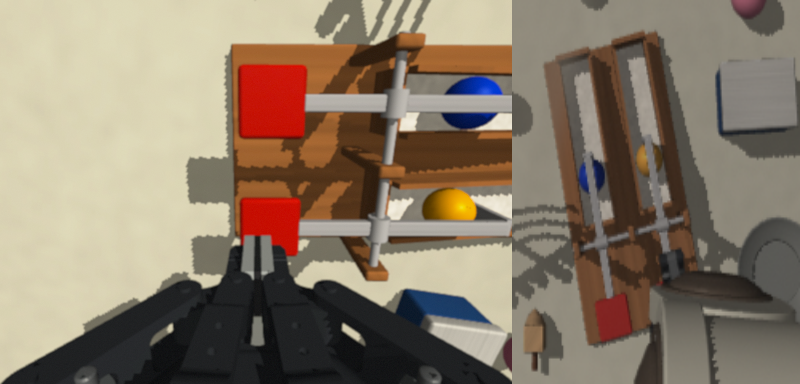

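The wrist view shows the left paddle at (272,101), the right paddle at about (270,225), and the shut fingertips over it at (257,240). The gold ball is at (449,205) behind the right gate. This agrees with the top view, so I'll press.

drive_tool:
  series: [-0.003,0,0.032,0,0,0,0,-0.003,0,0.045,0,0,0,0,-0.003,0,0.055,0,0,0,0,-0.003,0,0.06,0,0,0,0,-0.003,0,0.06,0,0,0,0]

```text
time_s: 2.58
tcp_pos: [0.4987, -0.0256, 0.0709]
orientation: [0.617, 0.787, 0.0, 0.0]
ft_force: [-1.0, 1.3, 3.1]
grip_width: 0.0
grip_force: 1.6
```

```bash
python3 -c "
from h import *
togo([.499,-.025,.064],.241)"
```

```text
t 2.575 [ 0.4987 -0.0256  0.0709] F [-1.03  1.31  3.13] q [-0.05 -0.03 -0.26  1.35  0.    1.28] w 0.0
shift [0.0006 0.0004 0.0069] turn [0.    0.    0.001]
```

drive_tool:
  series: [0,0,0.004,0,0,0,0,0,0,0.007,0,0,0,0,0,0,0.007,0,0,0,0]

```text
time_s: 2.95
tcp_pos: [0.4986, -0.0259, 0.0634]
orientation: [0.617, 0.787, -0.0, 0.0]
ft_force: [-0.5, -0.8, 4.3]
grip_width: -0.0
grip_force: 1.7
```

drive_tool:
  series: [0,0,0.002,0,0,0,0,0,0,0.003,0,0,0,0]

```text
time_s: 3.2
tcp_pos: [0.4987, -0.0258, 0.0605]
orientation: [0.617, 0.787, -0.0, 0.0]
ft_force: [0.9, -0.3, 6.3]
grip_width: -0.0
grip_force: 2.9
```

drive_tool:
  series: [0,0,0.002,0,0,0,0,0,0,0.002,0,0,0,0]

```text
time_s: 3.45
tcp_pos: [0.4991, -0.0258, 0.0599]
orientation: [0.617, 0.787, 0.0, 0.001]
ft_force: [-2.1, -0.1, 14.1]
grip_width: -0.0004
grip_force: 7.1
```

Run:
```python
from h import *
togo([.499,-.025,.064],.241)
p,d=env.get_image("wrist"); q=env.get_image("top")[0][120:300,190:370]; r=env.get_image("scene")[0][140:290,180:330]
cv2.imwrite("pics/press.png",np.hstack([cv2.resize(x,(w,300)) for x,w in((p,200),(q,300),(r,300))])[:,:,::-1])
```

```text
t 3.45 [ 0.4991 -0.0258  0.0599] F [-2.08 -0.1  14.14] q [-0.05 -0.03 -0.28  1.32  0.    1.28] w -0.0004
shift [ 0.0007  0.0001 -0.0041] turn [0.002 0.    0.001]
```

View pics/press.png

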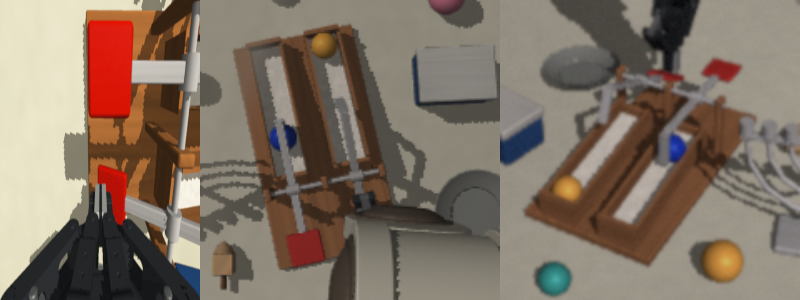

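The lever is at its stop: the force jumped to 14 N. The gold ball is at the tray end, at (323,45) in the middle panel, and the blue ball is still shut in at (283,138). I'll hold briefly, then let go.

drive_tool:
  series: [0,0,-0.001,0,0,0,0,0,0,-0.001,0,0,0,0,0,0,-0.001,0,0,0,0,0,0,-0.001,0,0,0,0,0,0,-0.001,0,0,0,0]

```text
time_s: 4.22
tcp_pos: [0.4989, -0.0258, 0.0603]
orientation: [0.617, 0.787, 0.0, 0.0]
ft_force: [-1.0, 0.5, 9.0]
grip_width: -0.0001
grip_force: 4.6
```

drive_tool:
  series: [0,0,-0.012,0,0,0,0,0,0,-0.027,0,0,0,0,0,0,-0.045,0,0,0,0,0,0,-0.08,0,0,0,0,0,0,-0.12,0,0,0,0]

```text
time_s: 4.85
tcp_pos: [0.4986, -0.0257, 0.1811]
orientation: [0.617, 0.787, 0.0, -0.0]
ft_force: [0.2, -0.1, 0.3]
grip_width: 0.0003
grip_force: 0.0
```

drive_tool:
  series: [0.03,-0.1,-0.05,0,0,0,0,0.03,-0.1,-0.05,0,0,0,0,0.03,-0.1,-0.05,0,0,0,0,0.03,-0.1,-0.05,0,0,0,0,0.03,-0.1,-0.05,0,0,0,0]

```text
time_s: 5.48
tcp_pos: [0.3949, -0.0205, 0.2289]
orientation: [0.617, 0.787, -0.0, -0.0]
ft_force: [-0.0, 0.6, -0.7]
grip_width: -0.0001
grip_force: 0.0
```

Run:
```python
from h import *
togo([.499,-.025,.064],.241)
q=env.get_image("top")[0][90:300,80:400]; r=env.get_image("scene")[0][130:290,140:410]
cv2.imwrite("pics/end.png",np.hstack([cv2.resize(x,(400,300)) for x in(q,r)])[:,:,::-1])
```

```text
t 5.475 [ 0.3949 -0.0205  0.2289] F [-0.02  0.6  -0.71] q [-0.05 -0.28 -0.17  1.68  0.    1.28] w -0.0001
shift [-0.0293  0.1002  0.1648] turn [-0.001 -0.     0.   ]
```

View pics/end.png

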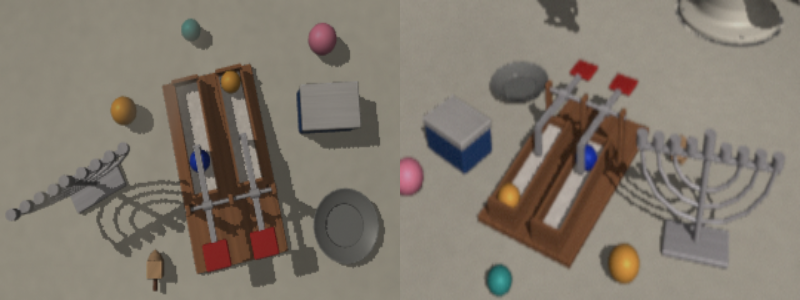

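The gold ball rests at the tray end, at (230,82) in the left panel. Both paddles are back up, the blue ball is behind its gate at (200,160), and the things around are in place.

```bash
python3 -c "
from rig import env
print(env.sign_off())"
```

```text
the job is handed in; nothing more can be done
None
```

Job handed in: the gold ball was let out of the right lane into its tray end, the gate fell shut, and the last pictures show the blue ball still behind its gate and the things around it in place.

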